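Wedge the drooping plate level

ROBOT

A 7-joint arm with a two-finger parallel gripper is mounted at the origin on a cart in front of the work surface, level with it; the furniture and walls round the work are solid. World frame = base frame: x ahead of the robot, y to its left, z up, the work surface at z = 0. Lengths are in m, angles in rad, forces in N, time in s.
With the tool pointing down it reaches from about 0.35 to 0.9 m from the base axis. Payload 8.1 kg.
Tool frame: the origin (TCP) lies midway between the tips of the shut fingers; the grasp point (between the pads) lies 19 mm behind it; z points along the fingers, y is the line along which they close (so a half turn about z gives the same grasp; the last joint's range is limited). The gripper opens to 85 mm and grips with 20 to 120 N. Pads are 22 mm wide; open, the fingers measure 114 mm over their backs; the gripper's body (76 mm by 85 mm) begins 54 mm behind the grasp point. The pads swing forward as they close: fully open they stand 13 mm farther back than shut.
Start: joints at [1.145, 0.434, 0.025, 1.573, -0.012, 1.134, -0.075], TCP at [0.198, -0.593, 0.205] pointing down, gripper open.
Joint ranges: [-2.62, 2.62], [-0.44, 2.09], [-1.27, 1.32], [0.08, 2.57], [-1.32, 4.46], [0.12, 2], [-2.74, 2.74]. Speed limits (rad/s): [2.22, 2.22, 3.01, 3.01, 3.14, 3.14, 3.14].

INTERFACE

Orientations are given as a unit quaternion [x, y, z, w].
In Python, from plant import get_state, capture, finish_job gives the robot as it stands.
- The arm moves only by the tool drive_tool, never from a script. Its argument "rows" is a list that holds one entry, the list of rows, each a list of 7 numbers: the closure in counts, from 0 (fully open) to 255 (shut), then the shift along the tool's x, y, z in units of 60 mm (1.0 is 60 mm), then the turn, a rotation vector about the tool's x, y, z in units of 5 degrees (1.0 is 5 degrees). A call has 1 to 12 rows; each row shifts and turns the commanded pose from where the row before left it, along the tool's axes as they then stand; what a row does not reach is not made up. A row lasts 1/8 s, in which the tool goes at most 62.5 mm and 10.7 degrees, less where a joint would pass 70% of its speed; a pose out of reach is approached as far as the arm can. A call is refused whole if a number of a shift passes 1 or a number of a turn 1, either way. A call with a gripper value outside its range is refused whole. The fingers move at their own pace and stop on an object; "newtons" is the grip in N (left out, the last holds). Time passes only in rows, so rows that do not move let the fingers close. It gives the time, the measured TCP pose, the force, the opening and the grip force at its end, in the units of the state.
- get_state(): the state, without advancing time (a new reading comes with each control period).
- capture(name): name is "scene" or "top" or "wrist"; returns a dict with "frame" (480x640x3 uint8, red, green, blue), "fx", "fy", "cx", "cy" (pixels), "extrinsics" (4x4, takes a point from camera to world coordinates). Camera axes: x right, y up, looking along -z (the intrinsics and any distortion apply to the point x, -y, -z); pixel columns grow to the right and rows downward; lengths in m; the calibration is good to about 2 mm. A picture is of the moment at which its call begins. There is no depth.
- finish_job(): hands the job in; it is judged then, once.
The state is a dict: "t": time; "joint_pos": joint angles; "qvel": joint speeds; "joint_efforts": joint torques, N m; "position": TCP position; "eef_rot": TCP orientation; "force": force on the tool from outside, world axes, zero at the start; "ft_torque": the same for the moment, N m; "width": opening from 0.0 (shut) to 1.0 (fully open); "finger_force": force on a finger pad.
Only numpy, scipy, OpenCV 4.12 (cv2) and the standard library are available. Lean on these libraries where they do the work, as an engineer would, in place of code of your own. Each camera call takes 0.05 s, during which the arm holds its last target. There are 200 camera calls.

TASK

The front of the small hinged plate droops. Slide the orange wedge, thin end first, into the channel under the plate's front foot and push it in gently, without forcing or jamming it, until the bubble of the level on the plate sits centred between its two black lines; then let go, leaving the wedge flat on the desk in the channel and the plate resting level on it. Do not touch the plate or its level, and leave the other things on the desk where they are.

Things in the scene. Friction and masses are not known exactly. Their poses are not given: they have to be found in the camera images.
- fixture: fixture fixed to the desk: two dark steel guide rails (9 mm high, 120 mm long) form a channel 29 mm wide, floor = desk; above them an aluminium plate (148 x 100 x 8 mm), hinged at its far end 148 mm from the mouth. Origin: middle of the channel's mouth, on the desk; +x runs into the channel, z up. The plate's front edge is 10 mm inside the mouth; plate and level stand at most 55 mm high
- under_foot (a point): desk point below the plate's brass foot, 18 mm inside the mouth. The foot, a bar of 5 mm radius across the channel, rides on the wedge. Drooping it is 4 to 12 mm above the desk, level 12 to 20: the hinge height differs each time and is not given, so the depth (tip 65 to 110 mm past the mouth) must be found by the level. It presses with 2 to 3 N; pushing takes up to 12 N. Hard stop 0.05 rad beyond level
- wedge: the loose orange wedge, 150 mm long, 26 mm wide, 0.15 kg. Origin: middle of its flat underside; +x points to the thin end, which is 75 mm ahead and 2 mm thick; the top slopes up evenly over 100 mm to 22 mm (1 in 5); the last 50 mm at the back is a grip block 22 mm high with black ribs on its sides, its rear face 75 mm behind the origin. Friction holds it where it is left under the foot
- bubble (a joint): white bubble (16 mm long) in the bright green vial of the level on the plate, in m: 0 is centred between the two black lines, positive towards the hinge (front too low; +0.036 at the start), negative towards the front (front too high). Once the foot rides on the wedge it moves 0.9 mm towards the front for each mm the wedge, flat on the desk, goes in, and back likewise if it is drawn out
- wedge_grip (a point): centre of the wedge's grip block, 11 mm above its underside, 50 mm behind its origin; axes as the wedge
- wedge_tip (a point): middle of the wedge's thin end, at its underside
- flux_jar: bystander: small jar with green lid, 41 mm across, 29 mm high; origin under its centre
Things that resemble listed ones, but are neither listed nor needed, are in the scene too. There is more than one size of the wedge; the job needs the larger.

How it is judged:
By the outcome, as a careful person would: the job done as asked, in the order asked, and still so for the second after the job is handed in, with the robot touching nothing.
It also fails if it takes over 64 s, if anything falls off the work surface, if the arm or the gripper's body presses on something with over 40 N, if the wrist force passes 120 N, or if a joint passes its speed limit or range.

## Working session

There is one attempt and no reset: what is moved stays moved. The work goes in short steps, Python scripts to look and compute and a tool call to move; the robot and the scene stay as the last step left them, time stands still between calls to the robot, and variables do not carry over. Pictures are saved under pics/ and viewed, at most 10 in all, crops included, and the job is handed in when it is done.

Besides the shell and the picture viewer there is one more tool, called after "Call:" as name(argument=value, ...) on one line, values as JSON. drive_tool: Moves the arm, as the interface text tells. Its arguments: {"type":"object","properties":{"rows":{"type":"array","items":{"type":"array","items":{"type":"array","items":{"type":"number"}}}},"newtons":{"type":"number"}},"required":["rows"]}

```bash
ls; mkdir -p pics; python3 - <<'E'
from plant import get_state,capture
import cv2,numpy as np
s=get_state();print({k:np.round(v,3).tolist() for k,v in s.items()})
a=[]
for n in("scene","top"):
    c=capture(n);cv2.imwrite(f"pics/{n}0.png",c["frame"][:,:,::-1]);print(n,{k:np.round(v,4).tolist() if hasattr(v,'__len__') else v for k,v in c.items() if k!="frame"})
E
```

```text
pics
{'t': 0.0, 'joint_pos': [1.145, 0.435, 0.025, 1.574, -0.012, 1.134, -0.075], 'qvel': [0.002, -0.001, 0.002, -0.001, 0.0, 0.0, -0.001], 'joint_efforts': [-0.001, -67.046, 1.025, -31.621, 0.015, 0.013, -0.0], 'position': [0.198, -0.592, 0.204], 'eef_rot': [0.987, 0.161, -0.0, -0.001], 'force': [-0.044, 0.602, 0.519], 'ft_torque': [-0.021, 0.009, -0.001], 'finger_force': 0.0, 'width': 0.999}
scene {'fx': 475.18489370152116, 'fy': 475.18489370152116, 'cx': 312.44083582947223, 'cy': 245.9510391048905, 'extrinsics': [[-0.6897, 0.4807, -0.5415, 0.0733], [-0.724, -0.4653, 0.5092, 0.1946], [-0.0072, 0.7432, 0.669, 0.6344], [0.0, 0.0, 0.0, 1.0]]}
top {'fx': 444.74709049548585, 'fy': 444.74709049548585, 'cx': 325.5603297051224, 'cy': 236.5264608572158, 'extrinsics': [[0.0102, 0.9779, -0.2086, 0.3781], [-0.9999, 0.0092, -0.0059, -0.2687], [-0.0039, 0.2087, 0.978, 0.8947], [0.0, 0.0, 0.0, 1.0]]}
```

View pics/scene0.png

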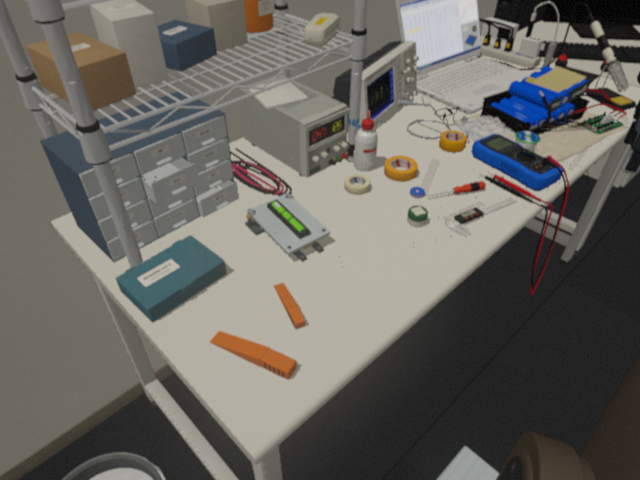

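View pics/top0.png

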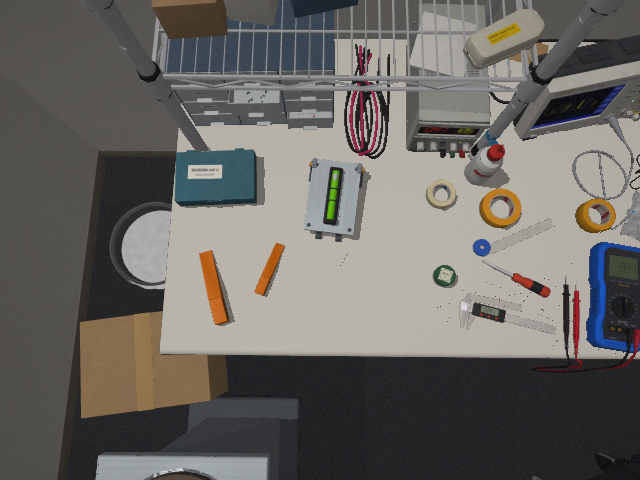

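Scene/top views: there are two orange wedges. In the top view one lies at (214,287) with its block end near (221,315) and its thin end near (206,252), the other, shorter one at (270,268). The fixture is at (335,195), its rail ends (mouth) at (320,237) and (343,238), with the green vial at (333,195). The jar is at (445,275).

```bash
cat > h.py <<'E'
import numpy as np,cv2
from plant import get_state,capture
from scipy.spatial.transform import Rotation as R
def ray(c,p,z=0.):
    E=c["extrinsics"];p=np.atleast_2d(p).astype(float)
    d=np.c_[(p[:,0]-c["cx"])/c["fx"],-(p[:,1]-c["cy"])/c["fy"],-np.ones(len(p))]@E[:3,:3].T
    o=E[:3,3];return o+d*((z-o[2])/d[:,2])[:,None]
def proj(c,P):
    E=c["extrinsics"];q=(np.atleast_2d(P)-E[:3,3])@E[:3,:3]
    return np.c_[c["cx"]+c["fx"]*q[:,0]/-q[:,2],c["cy"]-c["fy"]*q[:,1]/-q[:,2]]
def mask(c,lo,hi):return cv2.inRange(cv2.cvtColor(c["frame"],cv2.COLOR_RGB2HSV),lo,hi)
def orange(c):return mask(c,(5,150,60),(16,255,255))
def cont(m,a=100):return [k for k in cv2.findContours(m,cv2.RETR_EXTERNAL,cv2.CHAIN_APPROX_NONE)[0] if cv2.contourArea(k)>a]
def save(c,n):cv2.imwrite(f"pics/{n}.png",c["frame"][:,:,::-1])
E
python3 - <<'E'
from h import *
c=capture("top")
for k in cont(orange(c)):
    w=ray(c,k[:,0],0.01)[:,:2]*1000
    r=cv2.minAreaRect(w.astype(np.float32));print(cv2.contourArea(k),np.round(cv2.minAreaRect(k)[0]),[np.round(x) for x in r]);print(np.round(cv2.boxPoints(r)).tolist())
print(ray(c,[(320,238),(343,239)],.005),ray(c,[(445,275)],.03))
w=capture("wrist");E=w["extrinsics"];s=get_state();T=R.from_quat(s["eef_rot"])
print("cam in tool",T.inv().apply(E[:3,3]-s["position"]),(T.inv().as_matrix()@E[:3,:3]).round(3),w["fx"]);print(T.as_matrix().round(3))
f=c["frame"][130:340,190:390,::-1];cv2.imwrite("pics/crop.png",cv2.resize(f,None,fx=2.8,fy=2.8,interpolation=cv2.INTER_CUBIC))
E
```

```text
944.5 [213. 287.] [array([463., -40.]), array([148.,  29.]), np.float64(17.0)]
[[388.0, -48.0], [397.0, -76.0], [537.0, -32.0], [529.0, -5.0]]
464.0 [269. 269.] [array([ 500., -151.]), array([ 20., 108.]), np.float64(69.0)]
[[447.0, -142.0], [547.0, -180.0], [554.0, -161.0], [454.0, -123.0]]
[[ 0.56468147 -0.25195615  0.005     ]
 [ 0.56303731 -0.29896727  0.005     ]] [[ 0.48802129 -0.49712208  0.03      ]]
cam in tool [ 0.08044167  0.00197054 -0.16850832] [[-0.001  0.951  0.311]
 [ 1.     0.001  0.001]
 [ 0.001  0.311 -0.951]] 425.5301278033009
[[ 0.948  0.317 -0.   ]
 [ 0.317 -0.948  0.001]
 [-0.    -0.001 -1.   ]]
```

View pics/crop.png

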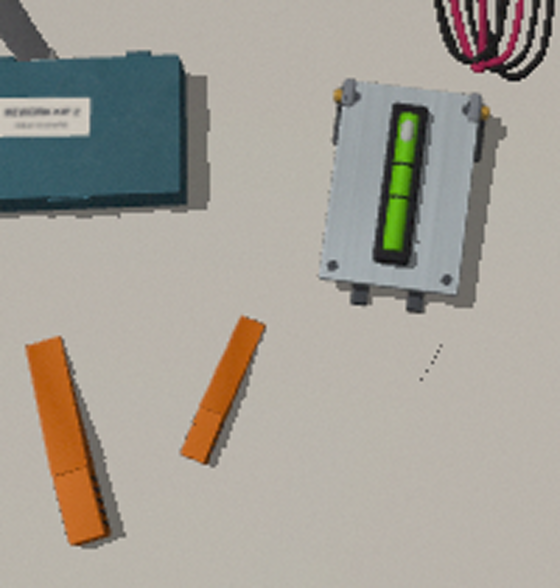

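The crop shows the long wedge (about 148 × 27 mm measured, block with black ribs, full-frame (214,287)) and the shorter one (108 × 20 mm, (270,268)). The 150 mm one fits the description, so I'll use it. The mouth's rail ends are at crop (360,294) and (416,302). Next I'll move over the fixture for a close wrist measurement.

Call:
drive_tool(rows=[[[110, 0.69, -0.42, -0.06, 0, 0, 0], [110, 0.69, -0.42, -0.06, 0, 0, 0], [110, 0.69, -0.42, -0.06, 0, 0, 0], [110, 0.69, -0.42, -0.06, 0, 0, 0], [110, 0.69, -0.42, -0.06, 0, 0, 0], [110, 0.69, -0.42, -0.06, 0, 0, 0], [110, 0.69, -0.42, -0.06, 0, 0, 0], [110, 0.69, -0.42, -0.06, 0, 0, 0], [110, 0.69, -0.42, -0.06, 0, 0, 0], [110, 0, 0, 0, 0, 0, 0], [110, 0, 0, 0, 0, 0, 0]]], newtons=30)

```text
t: 1.58
position: [0.4793, -0.2598, 0.237]
eef_rot: [0.987, 0.161, -0.0, 0.0]
force: [-0.6, -0.4, 0.9]
width: 0.568
finger_force: 0.0
```

```bash
python3 - <<'E'
from h import *
c=capture("wrist");save(c,"w1")
s=get_state();print(s["t"],s["position"].round(4) if hasattr(s["position"],'round') else s["position"],s["width"])
print(R.from_quat(s["eef_rot"]).as_matrix().round(3))
E
```

```text
1.625 [ 0.4789 -0.2605  0.237 ] 0.5665598144029269
[[ 0.949  0.316 -0.001]
 [ 0.316 -0.949 -0.   ]
 [-0.001  0.    -1.   ]]
```

View pics/w1.png

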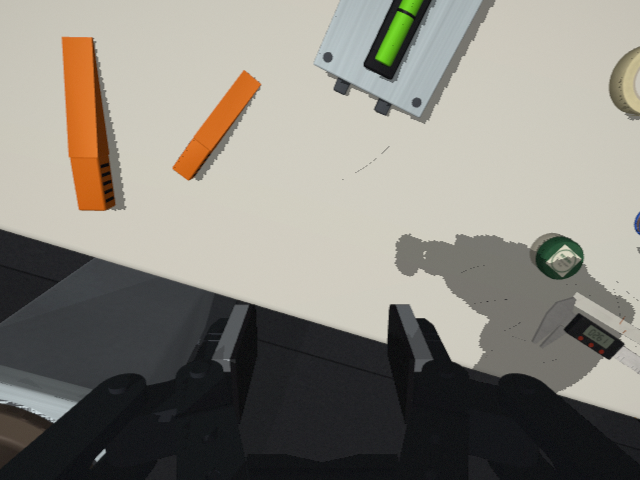

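The wrist view shows the large wedge at (85,125), the rail ends at (340,87) and (382,106), the plate's front corners at (317,62) and (424,120), and the jar at (560,256). Next I'll work out the fixture axis.

```bash
cat >> h.py <<'E'
def rails(c,box):
    x0,y0,x1,y1=box;g=cv2.cvtColor(c["frame"],cv2.COLOR_RGB2GRAY)
    m=np.zeros_like(g);m[y0:y1,x0:x1]=(g[y0:y1,x0:x1]<95)*255
    return cont(m,20)
def line(w):
    v=cv2.fitLine(np.asarray(w,np.float32),cv2.DIST_HUBER,0,.01,.01).ravel();return v if v[0]>0 else np.r_[-v[:2],v[2:]]
E
python3 - <<'E'
from h import *
c=capture("wrist")
for k in rails(c,(320,70,400,118)):
    r=cv2.minAreaRect(k);print(cv2.contourArea(k),[np.round(x,1) for x in r],ray(c,[r[0]],.009).round(4).tolist(), ray(c,cv2.boxPoints(r),.009)[:,:2].round(4).tolist())
g=mask(c,(45,150,80),(75,255,255));g[:, :330]=0;g[100:]=0
ks=cont(g,50);p=np.vstack([k[:,0] for k in ks]);r=cv2.minAreaRect(p);print("vial",r)
b=ray(c,cv2.boxPoints(r),.035)[:,:2];print(b.round(4).tolist())
f=c["frame"][0:130,300:500,::-1];cv2.imwrite("pics/c1.png",cv2.resize(f,None,fx=4,fy=4,interpolation=cv2.INTER_CUBIC))
# large wedge
k=min(cont(orange(c)),key=lambda k:k[:,0,0].mean());w=ray(c,k[:,0],.01)[:,:2]
r=cv2.minAreaRect((w*1000).astype(np.float32));print(r,cv2.boxPoints(r).round(1).tolist())
E
```

```text
168.5 [array([381.4, 105.7]), array([14.8, 13.4]), np.float64(26.6)] [[0.5673, -0.2887, 0.009]] [[0.5625, -0.2814], [0.5737, -0.2829], [0.5721, -0.296], [0.5609, -0.2946]]
159.5 [array([340.4,  85.2]), array([14.3, 13.4]), np.float64(26.6)] [[0.572, -0.2484, 0.009]] [[0.5673, -0.2414], [0.5782, -0.2432], [0.5768, -0.2555], [0.5658, -0.2538]]
108.5 [array([383.5,  74. ]), array([ 8., 25.]), np.float64(90.0)] [[0.5925, -0.281, 0.009]] [[0.5921, -0.2696], [0.599, -0.2902], [0.5929, -0.2925], [0.586, -0.2718]]
vial ((396.5451354980469, 28.607383728027344), (18.87413787841797, 72.86602020263672), 26.003345489501953)
[[0.599, -0.2649], [0.6504, -0.272], [0.6493, -0.2865], [0.5976, -0.2801]]
((464.70379638671875, -41.13395309448242), (150.96731567382812, 36.7613525390625), 16.488143920898438) [[387.1000061035156, -44.900001525878906], [397.5, -80.19999694824219], [542.2999877929688, -37.29999923706055], [531.9000244140625, -2.0999999046325684]]
```

View pics/c1.png

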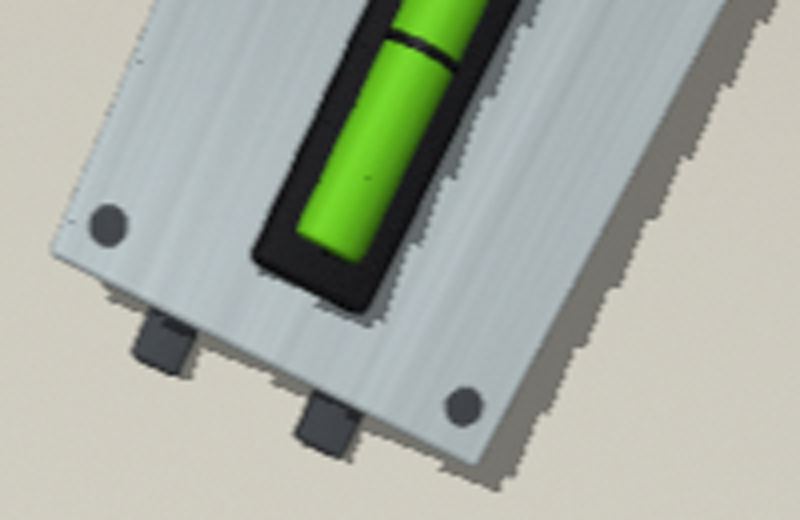

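Rail centres are 40.6 mm apart (29 mm channel plus 12 mm rails), which is consistent. The axis yaw is about -7°. I'll turn square to it and go lower for a precise look.

Call:
drive_tool(rows=[[[110, 0, 0, 0.33, 0, 0, 0.86], [110, 0, 0, 0.33, 0, 0, 0.86], [110, 0, 0, 0.33, 0, 0, 0.86], [110, 0, 0, 0.33, 0, 0, 0.86], [110, 0, 0, 0.33, 0, 0, 0.86], [110, 0, 0, 0.33, 0, 0, 0.86], [110, 0, 0, 0, 0, 0, 0], [110, 0, 0, 0, 0, 0, 0]]])

```text
t: 2.68
position: [0.4797, -0.2603, 0.1191]
eef_rot: [0.998, -0.063, 0.0, 0.0]
force: [-0.2, 0.0, 0.0]
width: 0.564
finger_force: 0.0
```

```bash
python3 - <<'E'
from h import *
c=capture("wrist");save(c,"w2");s=get_state();T=R.from_quat(s["eef_rot"]);print(s["t"],s["position"],np.degrees(T.as_rotvec()),T.as_matrix().round(4).tolist())
for k in rails(c,(200,0,440,200)):
    r=cv2.minAreaRect(k);P=ray(c,k[:,0],.009);t=T.inv().apply(P-s["position"])*1000
    print(cv2.contourArea(k),np.round(r[0],1),np.round(r[1],1),r[2],"tool x",t[:,0].min().round(1),t[:,0].max().round(1),"y",t[:,1].min().round(1),t[:,1].max().round(1))
f=c["frame"][0:240,170:470,::-1];cv2.imwrite("pics/c2.png",cv2.resize(f,None,fx=2.5,fy=2.5,interpolation=cv2.INTER_CUBIC))
E
```

```text
2.725 [ 0.47993311 -0.26018785  0.11930297] [ 1.79602210e+02 -1.14241488e+01  1.02051591e-01] [[0.9919, -0.1267, 0.0011], [-0.1267, -0.9919, -0.0007], [0.0012, 0.0005, -1.0]]
371.5 [281.   84.5] [19. 52.] 90.0 tool x 84.2 95.2 y -39.5 -7.7
395.5 [363.  84.] [20. 70.] 90.0 tool x 84.2 95.8 y 5.2 48.0
144.0 [240.5  56. ] [14. 13.] 90.0 tool x 102.0 109.8 y -51.8 -43.9
151.5 [388.5  54.5] [15. 13.] 90.0 tool x 102.5 110.9 y 37.7 45.6
290.0 [413.7  18.5] [16.  37.9] 3.3664605617523193 tool x 116.3 136.0 y 50.8 60.3
1934.0 [317.  23.] [46. 58.] 90.0 tool x 111.5 136.0 y -18.3 15.8
```

View pics/c2.png

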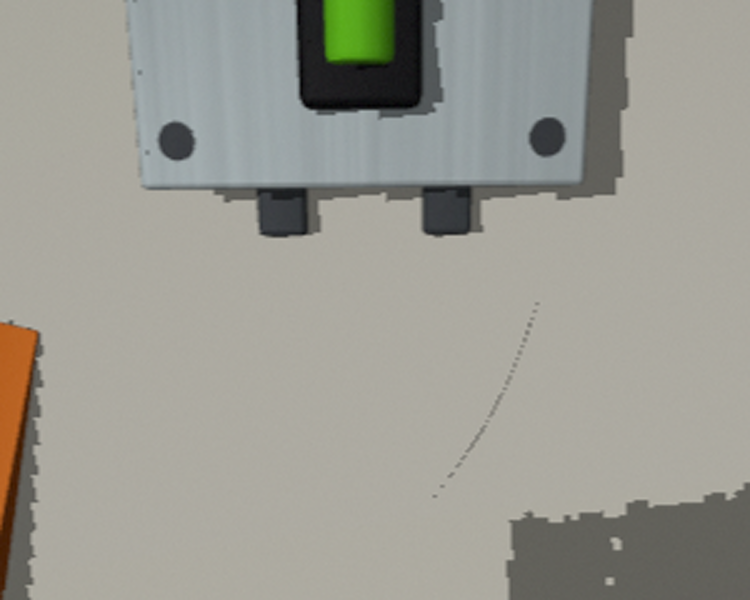

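The view is square to the fixture. The rail ends span crop x 258–308 and 422–470 with end edges at y≈235, and the plate front edge runs (145,187)–(582,184), so residual yaw is about +0.3°. Next comes a sub-pixel profile of the inner edges.

```bash
python3 - <<'E'
from h import *
f=cv2.imread("pics/w2.png",0).astype(float);c=capture("wrist");s=get_state();T=R.from_quat(s["eef_rot"])
p=f[80:90].mean(0);print(p[268:300].round().astype(int),p[334:364].round().astype(int))
def x(a,b,t=75):
    for i in range(a,b):
        if (p[i]-t)*(p[i+1]-t)<=0 and p[i]!=p[i+1]: return i+(t-p[i])/(p[i+1]-p[i])
e=[x(268,280),x(288,298),x(334,345),x(352,364)];print(e)
for z in(0,.009):print(z,(T.inv().apply(ray(c,[(u,85) for u in e],z)-s["position"])*1000).round(1)[:,1])
q=f[:,278:288].mean(1);r=f[:,343:353].mean(1);print(q[86:100].round(),r[86:100].round())
for v in(92.5,93.5,94.5):print((T.inv().apply(ray(c,[(283,v),(348,v)],.0)-s["position"])*1000).round(1),(T.inv().apply(ray(c,[(283,v)],.009)-s["position"])*1000).round(1))
E
```

```text
[168 168 167 168 146  94  59  63  63  63  62  62  62  61  61  60  59  59
  59  58  58  57  49  38  42  78  95  96  95 122 158 168] [168 168 168 168 136  79  56  59  60  59  59  59  59  58  58  58  57  57
  57  57  56  56  51  42  72  93  95  96 140 168]
[np.float64(273.545197740113), np.float64(292.90858725761774), np.float64(339.1806722689076), np.float64(358.14953271028037)]
0 [-29.4 -17.1  12.4  24.5]
0.009 [-28.4 -16.5  12.1  23.8]
[ 61.  60.  60.  61.  61.  62.  52.  44.  77. 164. 168. 169. 168. 168.] [ 58.  58.  58.  58.  58.  54.  46.  41. 136. 166. 168. 168. 168. 168.]
[[ 85.4 -23.5 119.5]
 [ 85.4  18.1 119.5]] [[ 85.3 -22.7 110.5]]
[[ 84.8 -23.5 119.5]
 [ 84.8  18.1 119.5]] [[ 84.7 -22.7 110.5]]
[[ 84.2 -23.5 119.5]
 [ 84.1  18.1 119.5]] [[ 84.1 -22.7 110.5]]
```

Call:
drive_tool(rows=[[[110, -0.38, -0.81, 0, 0, 0, 0], [110, -0.38, -0.81, 0, 0, 0, 0], [110, -0.38, -0.81, 0, 0, 0, 0], [110, -0.38, -0.81, 0, 0, 0, 0], [110, 0, 0, 0, 0, 0, -0.98], [110, 0, 0, 0, 0, 0, -0.98], [110, 0, 0, 0, 0, 0, -0.98], [110, 0, 0, 0, 0, 0, -0.98], [110, 0, 0, 0, 0, 0, -0.98], [110, 0, 0, 0, 0, 0, 0], [110, 0, 0, 0, 0, 0, 0]]])

```text
t: 4.15
position: [0.4142, -0.0552, 0.1188]
eef_rot: [0.989, 0.149, 0.0, 0.0]
force: [-0.6, -0.1, -0.0]
width: 0.571
finger_force: 0.0
```

```bash
cat >> h.py <<'E'
def wedge_tool(c,s):
    """edges of the big wedge in tool frame (mm): rows in the slope's front part and block"""
    T=R.from_quat(s["eef_rot"]);m=orange(c);k=max(cont(m),key=cv2.contourArea)
    m2=np.zeros_like(m);cv2.drawContours(m2,[k],-1,255,-1)
    v0=k[:,0,1].min();v1=k[:,0,1].max();out=[]
    for v in range(v0,v1,8):
        u=np.where(m2[v])[0];out.append((v,u.min()-.5,u.max()+.5))
    return k,out,T
E
python3 - <<'E'
from h import *
c=capture("wrist");save(c,"w3");s=get_state()
k,o,T=wedge_tool(c,s);print(s["position"],T.as_matrix()[:,0])
for v,a,b in o:
    print(v,a,b,[(T.inv().apply(ray(c,[(a,v),(b,v)],z)-s["position"])*1000).round(1)[:,:2].tolist() for z in(.0,.022)])
E
```

```text
[ 0.4141608  -0.05513715  0.11870332] [9.55768802e-01 2.94118509e-01 5.48186446e-04]
16 299.5 341.5 [[[128.8, -11.6], [128.8, 13.8]], [[125.1, -10.6], [125.1, 12.9]]]
24 299.5 342.5 [[[124.4, -11.7], [124.4, 14.5]], [[121.1, -10.7], [121.0, 13.6]]]
32 299.5 342.5 [[[120.0, -11.8], [120.0, 14.6]], [[117.0, -10.7], [116.9, 13.6]]]
40 299.5 342.5 [[[115.5, -11.9], [115.5, 14.6]], [[112.8, -10.8], [112.8, 13.7]]]
48 299.5 342.5 [[[111.0, -12.0], [111.0, 14.7]], [[108.7, -10.9], [108.6, 13.7]]]
56 300.5 342.5 [[[106.4, -11.4], [106.4, 14.8]], [[104.4, -10.4], [104.4, 13.8]]]
64 300.5 342.5 [[[101.8, -11.5], [101.7, 14.8]], [[100.2, -10.5], [100.1, 13.9]]]
72 300.5 342.5 [[[97.1, -11.6], [97.1, 14.9]], [[95.8, -10.5], [95.8, 13.9]]]
80 300.5 342.5 [[[92.4, -11.7], [92.3, 15.0]], [[91.5, -10.6], [91.4, 14.0]]]
88 300.5 342.5 [[[87.6, -11.7], [87.6, 15.0]], [[87.1, -10.7], [87.0, 14.0]]]
96 300.5 342.5 [[[82.8, -11.8], [82.7, 15.1]], [[82.6, -10.8], [82.6, 14.1]]]
104 300.5 342.5 [[[77.9, -11.9], [77.8, 15.2]], [[78.1, -10.8], [78.1, 14.2]]]
112 301.5 342.5 [[[72.9, -11.3], [72.9, 15.2]], [[
[... 750 characters left out ...]
342.5 [[[20.3, -11.5], [20.3, 16.0]], [[24.9, -10.5], [24.9, 14.9]]]
200 302.5 342.5 [[[14.7, -11.6], [14.7, 16.0]], [[19.7, -10.5], [19.7, 15.0]]]
208 303.5 342.5 [[[9.0, -11.0], [9.0, 16.1]], [[14.5, -10.0], [14.5, 15.0]]]
216 303.5 342.5 [[[3.3, -11.0], [3.3, 16.2]], [[9.2, -10.0], [9.2, 15.1]]]
224 303.5 342.5 [[[-2.5, -11.1], [-2.6, 16.3]], [[3.8, -10.1], [3.8, 15.2]]]
232 303.5 342.5 [[[-8.4, -11.2], [-8.4, 16.4]], [[-1.6, -10.2], [-1.6, 15.3]]]
240 303.5 342.5 [[[-14.4, -11.3], [-14.4, 16.4]], [[-7.1, -10.3], [-7.1, 15.3]]]
248 304.5 342.5 [[[-20.4, -10.7], [-20.4, 16.5]], [[-12.7, -9.7], [-12.7, 15.4]]]
256 304.5 342.5 [[[-26.5, -10.8], [-26.5, 16.6]], [[-18.3, -9.8], [-18.3, 15.5]]]
```

View pics/w3.png

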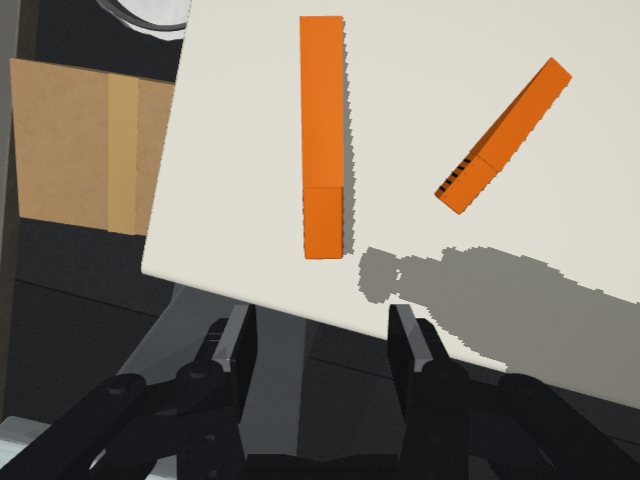

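The wrist view shows the large wedge at u 300–343, v 16–258, nearly square to the tool (offset +2.6 mm y, -0.6°). The small wedge is at (500,135), clear of the fingers. I'll centre, descend and grip.

Call:
drive_tool(rows=[[[110, 0, 0.043, 0, 0, 0, -0.11], [110, 0, 0, 0.8, 0, 0, 0], [110, 0, 0, 0.8, 0, 0, 0], [110, 0, 0, 0.34, 0, 0, 0], [110, 0, 0, 0, 0, 0, 0], [110, 0, 0, 0, 0, 0, 0], [255, 0, 0, 0, 0, 0, 0], [255, 0, 0, 0, 0, 0, 0], [255, 0, 0, 0, 0, 0, 0], [255, 0, 0, 0, 0, 0, 0], [255, 0, 0, 0, 0, 0, 0]]], newtons=40)

```text
t: 5.58
position: [0.4147, -0.0576, 0.002]
eef_rot: [0.988, 0.154, -0.0, 0.0]
force: [-0.2, 0.4, 0.5]
width: 0.001
finger_force: 0.0
```

```bash
python3 - <<'E'
from h import *
c=capture("wrist");save(c,"w4");s=get_state();print(s["width"],s["finger_force"],s["position"])
E
```

```text
-0.00021701386549173585 0.0 [ 0.41468706 -0.05752587  0.00199552]
```

View pics/w4.png

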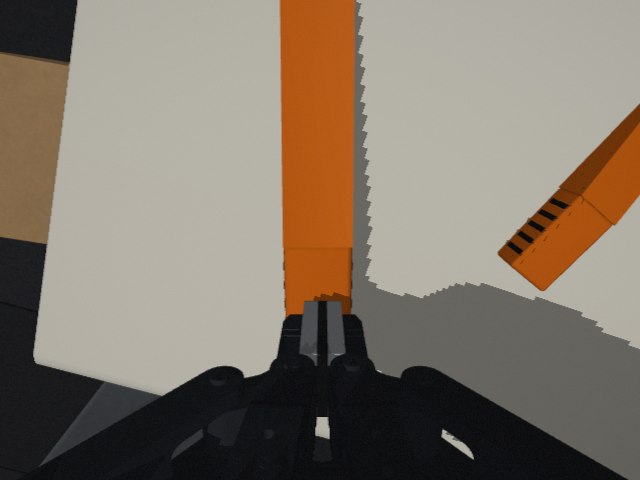

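Fingers are shut at (322,330), behind the visible wedge block (block from v≈248 to 315). I'll check where the block is.

```bash
python3 - <<'E'
from h import *
c=capture("wrist");s=get_state();T=R.from_quat(s["eef_rot"])
for v in(248,300,315):print(v,T.inv().apply(ray(c,[(284,v),(352,v)],.022)-s["position"])*1000)
print(T.inv().apply(c["extrinsics"][:3,3]-s["position"]))
print("tip proj TCP",proj(c,[s["position"]]),proj(c,[s["position"]+[0,0,.022]]))
t=capture("top");k=max(cont(orange(t)),key=cv2.contourArea)
w=ray(t,k[:,0],.011)[:,:2]*1000;r=cv2.minAreaRect(w.astype(np.float32));print(r,cv2.boxPoints(r).round().tolist())
E
```

```text
248 [[ 28.29248355 -12.17269129 -20.02674302]
 [ 28.27771795  12.99524932 -20.02663678]]
300 [[  7.04278837 -12.7774009  -20.02486611]
 [  7.02917919  13.44507504 -20.02475558]]
315 [[  0.57808598 -12.96136908 -20.02429511]
 [  0.56485693  13.58192296 -20.02418327]]
[ 0.08049662  0.00198743 -0.16865541]
tip proj TCP [[317.71964788 294.0489967 ]] [[317.15341668 318.78924988]]
((487.44781494140625, -33.533355712890625), (95.58274841308594, 27.058185577392578), 17.621232986450195) [[438.0, -35.0], [446.0, -61.0], [537.0, -32.0], [529.0, -6.0]]
```

The wedge has not moved, yet the fingers shut without a grip, so they may be above the block. A scene crop should settle it.

```bash
python3 - <<'E'
from h import *
c=capture("scene");s=get_state()
u,v=proj(c,[s["position"]])[0].round().astype(int);print(u,v)
P=s["position"];T=R.from_quat(s["eef_rot"]);print(proj(c,P+T.apply([[0,0,0],[.011,0,0],[-.011,0,0],[0,0,-.02],[-.022,0,-.02],[.0283,0,-.02]])).round(1))
x,y=max(u-85,0),max(v-90,0);f=c["frame"][y:y+140,x:x+180,::-1];print(x,y);cv2.imwrite("pics/c5.png",cv2.resize(f,None,fx=4,fy=4,interpolation=cv2.INTER_CUBIC))
E
```

```text
281 368
[[281.2 367.7]
 [275.2 364.8]
 [287.3 370.6]
 [280.5 360.2]
 [293.  366.1]
 [264.9 352.8]]
196 278
```

View pics/c5.png

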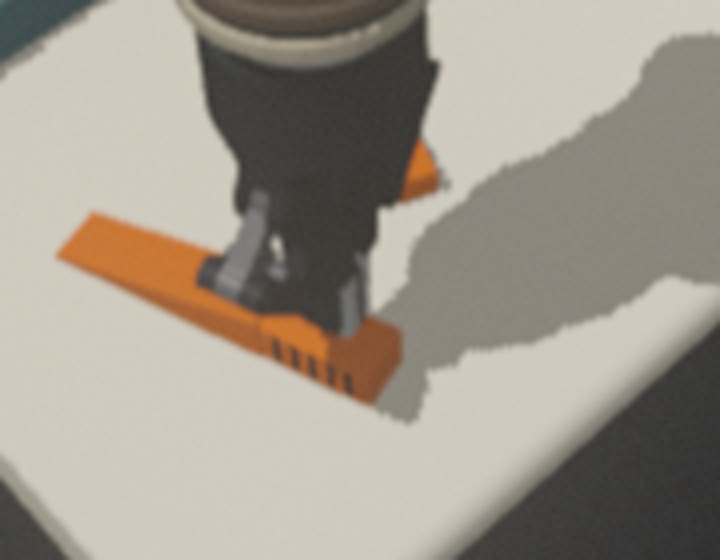

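The scene crop shows the shut fingertips at crop (345,335), just above the block's top. The true tips are about 20 mm higher than the reported TCP, so I'll open, go 16 mm lower while watching the force, and grip again.

Call:
drive_tool(rows=[[[110, 0, 0, 0, 0, 0, 0], [110, 0, 0, 0, 0, 0, 0], [110, 0, 0, 0, 0, 0, 0], [110, 0, 0, 0, 0, 0, 0], [110, 0, 0, 0.09, 0, 0, 0], [110, 0, 0, 0.09, 0, 0, 0], [110, 0, 0, 0.09, 0, 0, 0], [110, 0, 0, 0, 0, 0, 0]]])

```text
t: 6.78
position: [0.4143, -0.0575, -0.0147]
eef_rot: [0.988, 0.154, -0.001, -0.0]
force: [-0.0, -0.4, -0.2]
width: 0.571
finger_force: 0.0
```

Call:
drive_tool(rows=[[[255, 0, 0, 0, 0, 0, 0], [255, 0, 0, 0, 0, 0, 0], [255, 0, 0, 0, 0, 0, 0], [255, 0, 0, 0, 0, 0, 0], [255, 0, 0, 0, 0, 0, 0]]], newtons=40)

```text
t: 7.4
position: [0.4148, -0.0574, -0.014]
eef_rot: [0.988, 0.154, 0.0, 0.0]
force: [-1.1, 0.5, 5.2]
width: 0.287
finger_force: 39.9
```

Call:
drive_tool(rows=[[[255, 0, 0, -0.6, 0, 0, 0], [255, 0, 0, -0.4, 0, 0, 0], [255, -0.207, 0.783, 0, 0, 0, 0], [255, -0.207, 0.783, 0, 0, 0, 0], [255, -0.207, 0.783, 0, 0, 0, 0], [255, -0.207, 0.783, 0, 0, 0, 0], [255, 0, 0, 0, 0, 0, 0.988], [255, 0, 0, 0, 0, 0, 0.988], [255, 0, 0, 0, 0, 0, 0.988], [255, 0, 0, 0, 0, 0, 0.988], [255, 0, 0, 0, 0, 0, 0.988], [255, 0, 0, 0, 0, 0, 0]]])

```text
t: 8.9
position: [0.4244, -0.2516, 0.0456]
eef_rot: [0.998, -0.06, -0.0, 0.0]
force: [0.1, -0.8, -1.5]
width: 0.295
finger_force: 40.2
```

```bash
python3 - <<'E'
from h import *
c=capture("wrist");s=get_state();save(c,"w6")
k,o,T=wedge_tool(c,s);M=T.as_matrix();print(s["position"],np.degrees(np.arctan2(M[1,0],M[0,0])),M[:,2],s["width"],s["force"])
P=s["position"]
for v,a,b in o[::2]:
    print(v,a,b,[(T.inv().apply(ray(c,[(a,v),(b,v)],P[2]+.014+h)-P)*1000).round(1)[:,:2].tolist() for h in(.002,.022)])
t=capture("top");save(t,"t6");k=max(cont(orange(t)),key=cv2.contourArea)
print(k[:,0].min(0),k[:,0].max(0));w=ray(t,k[:,0],P[2]+.018)[:,:2]*1000;print(cv2.minAreaRect(w.astype(np.float32)))
E
```

```text
[ 0.42443589 -0.25158162  0.04563924] -6.85255661431988 [-4.48002667e-04 -2.22608804e-05 -9.99999899e-01] 0.28809106514995064 [-0.38161455  0.1908489  -1.63141843]
0 276.5 359.5 [[[111.4, -12.9], [111.3, 13.6]], [[107.4, -11.0], [107.3, 12.0]]]
16 277.5 359.5 [[[106.8, -12.7], [106.7, 13.7]], [[103.4, -10.8], [103.4, 12.1]]]
32 277.5 359.5 [[[102.1, -12.9], [102.0, 13.8]], [[99.4, -11.0], [99.3, 12.2]]]
48 277.5 359.5 [[[97.3, -13.0], [97.3, 13.9]], [[95.2, -11.1], [95.2, 12.3]]]
64 278.5 359.5 [[[92.4, -12.9], [92.4, 14.0]], [[91.0, -11.0], [90.9, 12.4]]]
80 278.5 359.5 [[[87.4, -13.1], [87.4, 14.2]], [[86.6, -11.1], [86.6, 12.5]]]
96 278.5 359.5 [[[82.3, -13.2], [82.3, 14.3]], [[82.2, -11.3], [82.1, 12.6]]]
112 279.5 359.5 [[[77.1, -13.1], [77.1, 14.4]], [[77.7, -11.1], [77.6, 12.8]]]
128 279.5 359.5 [[[71.8, -13.2], [71.7, 14.6]], [[73.0, -11.3], [73.0, 12.9]]]
144 279.5 359.5 [[[66.3, -13.4], [66.3, 14.7]], [[68.3, -11.4], [68.2, 13.0]]]
160 280.5 359.5 [[[60.8, -13.3], [60.7, 14.8]], [[63.4, -11.3], [63.4, 13.1]]]
176 280.5 359.5 [[[55.0, -13.4], [55.0, 15.0]], [[58.5, -11.5], [
[... 380 characters left out ...]
31.8, -11.7], [31.7, 13.9]]]
272 283.5 358.5 [[[17.7, -13.5], [17.7, 15.5]], [[26.1, -11.5], [26.0, 13.7]]]
288 284.5 358.5 [[[11.0, -13.3], [10.9, 15.7]], [[20.2, -11.3], [20.1, 13.9]]]
304 284.5 358.5 [[[4.0, -13.5], [3.9, 15.9]], [[14.1, -11.5], [14.1, 14.0]]]
320 286.5 357.5 [[[-3.1, -12.9], [-3.2, 15.7]], [[7.9, -11.0], [7.9, 13.8]]]
336 287.5 356.5 [[[-10.5, -12.7], [-10.5, 15.4]], [[1.6, -10.8], [1.5, 13.6]]]
352 287.5 356.5 [[[-18.0, -12.9], [-18.0, 15.6]], [[-5.0, -11.0], [-5.0, 13.8]]]
368 286.5 356.5 [[[-25.7, -13.5], [-25.8, 15.8]], [[-11.7, -11.6], [-11.7, 13.9]]]Traceback (most recent call last):
  File "<stdin>", line 7, in <module>
ValueError: max() iterable argument is empty
```

Lifted cleanly: -1.5 N matches 0.15 kg. By the same-camera comparison, the wedge needs a +0.09-unit yaw and a -1.5 mm lateral shift to line up with the channel. The tip is 12 mm short of the mouth. Correcting and lowering to just above the desk.

Call:
drive_tool(rows=[[[255, 0, -0.025, 0, 0, 0, 0.094], [255, 0, 0, 0.5, 0, 0, 0], [255, 0, 0, 0.4, 0, 0, 0], [255, 0, 0, 0.08, 0, 0, 0], [255, 0, 0, 0, 0, 0, 0], [255, 0, 0, 0, 0, 0, 0]]])

```text
t: 9.75
position: [0.4254, -0.2504, -0.0124]
eef_rot: [0.998, -0.065, 0.001, 0.0]
force: [-0.4, 0.2, -1.0]
width: 0.29
finger_force: 40.2
```

```bash
python3 - <<'E'
from h import *
s=get_state();T=R.from_quat(s["eef_rot"]);M=T.as_matrix();print(s["t"],s["position"],np.degrees(np.arctan2(M[1,0],M[0,0])),M[:,2],s["force"],s["ft_torque"])
for n in("scene","top"):
    c=capture(n);save(c,n+"7");o=[(len(k),k[:,0].min(0).tolist(),k[:,0].max(0).tolist()) for k in cont(orange(c),40)];g=[(len(k),k[:,0].min(0).tolist(),k[:,0].max(0).tolist()) for k in cont(mask(c,(40,120,80),(75,255,255)),10)];print(n,o,g)
E
```

```text
9.75 [ 0.42539324 -0.25040249 -0.01235549] -7.4222009675866385 [ 1.10243340e-03 -4.98884904e-04 -9.99999268e-01] [-0.43279338  0.17833428 -0.96860155] [ 0.02472477  0.02126542 -0.00636532]
scene [(50, [360, 285], [373, 306]), (94, [275, 284], [304, 326]), (82, [313, 257], [346, 291]), (108, [244, 0], [271, 31])] [(77, [271, 201], [304, 231])]
top [(36, [320, 244], [332, 254])] [(117, [327, 170], [339, 219])]
```

Call:
drive_tool(rows=[[[255, 0, 0, 0.02, 0, 0, 0], [255, 0.1, 0, 0, 0, 0, 0], [255, 0.1, 0, 0, 0, 0, 0], [255, 0.05, 0, 0, 0, 0, 0], [255, 0.05, 0, 0, 0, 0, 0]]])

```text
t: 10.48
position: [0.4403, -0.2524, -0.014]
eef_rot: [0.998, -0.065, -0.002, -0.0]
force: [-11.9, 2.0, 17.8]
width: 0.29
finger_force: 42.3
```

Contact forces are up: 18 N on the desk and 12 N along the axis. I'll relieve the vertical press first and read again.

Call:
drive_tool(rows=[[[255, -0.06, 0, -0.025, 0, 0, 0], [255, 0, 0, 0, 0, 0, 0], [255, 0, 0, 0, 0, 0, 0]]])

```text
t: 10.85
position: [0.4394, -0.252, -0.0127]
eef_rot: [0.998, -0.065, 0.0, 0.0]
force: [-0.0, 0.1, -1.0]
width: 0.29
finger_force: 40.2
```

```bash
python3 - <<'E'
from h import *
s=get_state();T=R.from_quat(s["eef_rot"]);M=T.as_matrix();P=s["position"];print(s["t"],P,np.degrees(np.arctan2(M[1,0],M[0,0])),M[:,2],s["force"],s["ft_torque"])
d=P-[.4803,-.2572,0];print("along,lat mm",1000*d[0]*.9919-1000*d[1]*.1267,-1000*(d[0]*.1267+d[1]*.9919))
c=capture("scene");save(c,"s8");print(proj(c,[[.5641,-.2686,.009]]))
f=c["frame"][215:305,250:370,::-1];cv2.imwrite("pics/c8.png",cv2.resize(f,None,fx=6,fy=6,interpolation=cv2.INTER_CUBIC))
E
```

```text
10.85 [ 0.43938896 -0.25200041 -0.01273955] -7.419674920815207 [ 3.66877963e-04 -6.58660997e-05 -9.99999931e-01] [-0.00250705  0.14748317 -1.02725209] [-0.00341751  0.05545272  0.00871184]
along,lat mm -41.23845140709405 0.025959048881527176
[[313.13165037 252.84220016]]
```

View pics/c8.png

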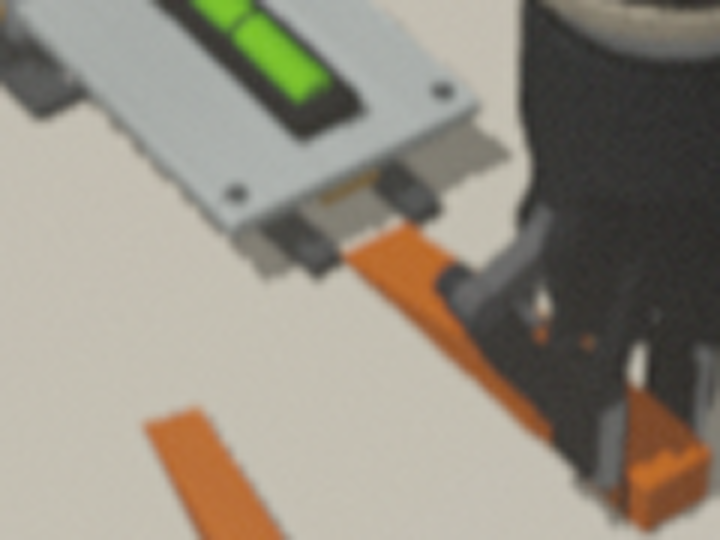

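The scene crop shows the wedge tip at crop (342,255)–(408,222), right at the mouth and between the rail ends (345,258) and (410,217). It looks centred, so the force was mostly desk press. Advancing in small steps at the freed height.

Call:
drive_tool(rows=[[[255, 0.05, 0, 0, 0, 0, 0], [255, 0.05, 0, 0, 0, 0, 0], [255, 0, 0, 0, 0, 0, 0]]])

```text
t: 11.28
position: [0.4455, -0.2528, -0.0127]
eef_rot: [0.998, -0.065, 0.0, 0.0]
force: [0.0, -0.1, -1.0]
width: 0.285
finger_force: 40.2
```

Call:
drive_tool(rows=[[[255, 0.1, 0, 0, 0, 0, 0], [255, 0.1, 0, 0, 0, 0, 0], [255, 0.1, 0, 0, 0, 0, 0], [255, 0.1, 0, 0, 0, 0, 0], [255, 0, 0, 0, 0, 0, 0]]])

```text
t: 11.9
position: [0.4696, -0.2559, -0.0127]
eef_rot: [0.998, -0.065, 0.0, 0.0]
force: [-0.0, 0.4, -1.3]
width: 0.289
finger_force: 40.2
```

```bash
cat >> h.py <<'E'
def bubble(n):
    """bubble offset (mm, + to hinge) from the two lines, along the vial axis"""
    c=capture(n);f=c["frame"];g=mask(c,(40,110,70),(75,255,255))
    if n=="top": g[:150]=0;g[260:]=0;g[:,:300]=0;g[:,370:]=0
    else: g[:180]=0;g[250:]=0;g[:,:250]=0;g[:,320:]=0
    d=np.array([.9919,-.1267,0]);z=.04
    hull=cv2.convexHull(np.vstack(cont(g,6)));m=np.zeros_like(g);cv2.drawContours(m,[hull],-1,255,-1)
    yx=np.argwhere(m>0);P=ray(c,yx[:,::-1],z);L=(P-[.5641,-.2686,z])@d*1000;W=(P-[.5641,-.2686,z])@[.1267,.9919,0]*1000
    px=f[yx[:,0],yx[:,1]].astype(float)
    core=abs(W-np.median(W))<4
    out=[]
    for l in np.arange(np.floor(L.min()),L.max(),1.5):
        k=core&(abs(L-l)<1.2)
        if k.any():
            q=px[k].mean(0);out.append((l,*q.round()))
    return c,np.array(out)
E
python3 - <<'E'
from h import *
s=get_state();print(s["t"],s["position"],s["force"])
for n in("top","scene"):
    c,o=bubble(n);print(n);print(" ".join(f"{a[0]:.0f}:{a[1]:.0f},{a[2]:.0f},{a[3]:.0f}" for a in o))
E
```

```text
11.9 [ 0.46955769 -0.25592601 -0.01270193] [-0.01011957  0.43562237 -1.33561136]
top
38:63,63,48 40:86,130,36 41:105,178,31 42:118,211,28 44:112,202,24 46:113,203,27 47:118,208,30 48:116,206,29 50:114,204,26 52:118,211,26 53:118,211,26 54:117,211,27 56:116,208,26 58:120,212,28 59:113,203,25 60:111,199,22 62:116,207,26 64:116,206,28 65:116,209,27 66:115,206,28 68:119,211,28 70:117,210,27 71:67,100,42 72:80,124,45 74:97,164,36 76:115,204,26 77:112,202,26 78:119,212,28 80:118,208,24 82:118,210,30 83:118,211,30 84:119,212,26 86:119,212,28 88:118,208,28 89:117,206,27 90:114,204,25 92:112,201,24 94:118,209,29 95:112,197,30 96:55,75,42 98:86,142,39 100:112,197,33 101:120,213,30 102:112,201,26 104:116,206,27 106:115,204,26 107:116,206,27 108:119,209,31 110:118,210,34 112:119,210,34 113:127,199,64 114:142,199,95 116:178,189,170 118:192,197,188 119:195,200,192 120:175,184,168 122:179,188,172 124:184,193,178 125:182,192,175 126:184,194,177 128:174,194,159 130:156,201,117 131:124,211,41 132:115,208,22 134:113,199,28 136:77,123,38
scene
37:64,81,50 38:74,107,47 40:80,123,48 42:91,143,47 43:101,16
[... 339 characters left out ...]
5 80:110,176,46 82:100,158,49 84:93,144,53 85:99,155,51 86:105,166,51 88:115,182,48 90:120,189,46 91:122,192,44 92:120,191,44 94:120,189,46 96:120,190,47 97:120,190,43 98:118,188,44 100:122,193,46 102:117,187,44 103:119,189,45 104:118,187,45 106:111,176,46 108:105,167,47 109:101,159,50 110:101,159,50 112:110,174,46 114:113,179,46 115:118,187,45 116:120,192,44 118:120,189,43 120:121,190,43 121:122,192,44 122:118,189,44 124:124,190,61 126:124,186,68 127:132,184,87 128:139,183,102 130:154,186,129 132:149,182,121 133:170,186,154 134:161,184,140 136:160,182,136 138:145,182,114 139:143,181,107 140:144,182,110 142:131,185,82 144:136,182,93 145:122,181,69 146:116,178,61 148:105,158,63 150:106,158,69
```

Bubble reads well in the top view: lines at 71.7 and 96.7, bubble centre about 122, so +38 apparent. I'll lower slightly until the wedge just rests on the desk, then keep pushing.

Call:
drive_tool(rows=[[[255, 0, 0, 0.012, 0, 0, 0], [255, 0.06, 0, 0, 0, 0, 0], [255, 0.06, 0, 0, 0, 0, 0], [255, 0.06, 0, 0, 0, 0, 0], [255, 0.06, 0, 0, 0, 0, 0]]])

```text
t: 12.62
position: [0.4835, -0.2578, -0.0134]
eef_rot: [0.998, -0.065, 0.0, 0.0]
force: [0.3, -0.6, -1.6]
width: 0.288
finger_force: 40.2
```

```bash
cat >> h.py <<'E'
def off(n="top"):
    c,o=bubble(n);l=o[:,0];dk=np.clip(185-o[:,2],0,None)
    B=np.clip(o[:,3]-45,0,None) if n=="top" else np.clip(o[:,3]-62,0,None)
    lo,hi=(72.3,97.3) if n=="top" else (84,109)
    w=[(l[k]*dk[k]).sum()/max(dk[k].sum(),1) for k in (abs(l-lo)<4.5,abs(l-hi)<4.5)]
    b=(l*B)[B>15].sum()/B[B>15].sum()
    s=get_state();P=s["position"];al=(P[0]-.4803)*.9919-(P[1]+.2572)*.1267;lat=-((P[0]-.4803)*.1267+(P[1]+.2572)*.9919)
    print(n,"lines",np.round(w,1),"bubble",b.round(1),"off",round((b-np.mean(w)),1),"| along",round(al*1e3,1),"lat",round(lat*1e3,1),"z",P[2].round(4) if hasattr(P[2],'round') else P[2],"F",np.round(s["force"],1),"t",s["t"])
    return o
E
python3 -c "
from h import *
off();off('scene')"
```

```text
top lines [72.  96.9] bubble 121.9 off 37.4 | along 3.9 lat 0.1 z -0.0134 F [ 0.6 -0.7 -2.7] t 12.675
scene lines [ 83.9 109.2] bubble 134.8 off 38.2 | along 3.5 lat 0.1 z -0.0134 F [-0.6  0.4 -1.4] t 12.725
```

Call:
drive_tool(rows=[[[255, 0, 0, 0.008, 0, 0, 0], [255, 0.05, 0, 0, 0, 0, 0], [255, 0.05, 0, 0, 0, 0, 0], [255, 0.05, 0, 0, 0, 0, 0], [255, 0, 0, 0, 0, 0, 0]]])

```text
t: 13.35
position: [0.4928, -0.259, -0.0139]
eef_rot: [0.998, -0.065, 0.0, 0.0]
force: [-0.2, -1.0, -1.6]
width: 0.291
finger_force: 40.3
```

```bash
python3 -c "
from h import *
off();off('scene')"
```

```text
top lines [ 0.  96.9] bubble 121.9 off 73.4 | along 12.5 lat 0.2 z -0.0139 F [ 0.3 -0.9 -1.2] t 13.4
scene lines [ 84.  109.2] bubble 134.7 off 38.1 | along 12.4 lat 0.2 z -0.0139 F [ 0.4 -0.9 -1.7] t 13.45
```

Call:
drive_tool(rows=[[[255, 0, 0.005, 0.006, 0, 0, 0], [255, 0, 0, 0.006, 0, 0, 0], [255, 0.04, 0, 0, 0, 0, 0], [255, 0.04, 0, 0, 0, 0, 0], [255, 0.04, 0, 0, 0, 0, 0], [255, 0, 0, 0, 0, 0, 0]]])

```text
t: 14.2
position: [0.4955, -0.2599, -0.014]
eef_rot: [0.998, -0.065, -0.003, -0.0]
force: [-13.3, 3.7, 22.9]
width: 0.294
finger_force: 42.9
```

```bash
python3 -c "
from h import *
off();off('scene')"
```

```text
top lines [ 0.  96.9] bubble 121.9 off 73.4 | along 15.4 lat 0.7 z -0.014 F [-13.7   2.7  22.5] t 14.25
scene lines [ 83.9 109.1] bubble 134.7 off 38.2 | along 15.4 lat 0.7 z -0.014 F [-13.5   3.2  22. ] t 14.3
```

Desk contact is at z≈-0.0140, and the 13 N is friction from pressing down (µ≈0.6). Backing off the vertical press.

Call:
drive_tool(rows=[[[255, -0.05, 0, 0, 0, 0, 0], [255, 0, 0, -0.011, 0, 0, 0], [255, 0, 0, 0, 0, 0, 0], [255, 0, 0, 0, 0, 0, 0]]])

```text
t: 14.8
position: [0.496, -0.2598, -0.0139]
eef_rot: [0.998, -0.065, -0.0, 0.0]
force: [-3.3, 1.0, 5.4]
width: 0.286
finger_force: 41.0
```

```bash
python3 -c "
from h import *
off();off('scene')"
```

```text
top lines [ 0.  96.6] bubble 121.7 off 73.4 | along 15.8 lat 0.7 z -0.0139 F [-2.2  0.7  6.2] t 14.85
scene lines [ 83.9 109.2] bubble 134.7 off 38.2 | along 15.9 lat 0.6 z -0.0139 F [-2.6  1.4  5.5] t 14.9
```

Call:
drive_tool(rows=[[[255, 0.05, -0.003, -0.003, 0, 0, 0], [255, 0.05, 0, 0, 0, 0, 0], [255, 0.05, 0, 0, 0, 0, 0], [255, 0.05, 0, 0, 0, 0, 0], [255, 0, 0, 0, 0, 0, 0]]])

```text
t: 15.52
position: [0.5038, -0.2608, -0.0139]
eef_rot: [0.998, -0.065, -0.004, -0.0]
force: [-14.9, 3.4, 19.0]
width: 0.288
finger_force: 42.5
```

```bash
python3 -c "
from h import *
off();off('scene')"
```

```text
top lines [0. 0.] bubble 119.5 off 119.5 | along 23.8 lat 0.5 z -0.0139 F [-15.7   2.2  18.8] t 15.575
scene lines [ 84.3 109.2] bubble 132.4 off 35.6 | along 23.8 lat 0.6 z -0.014 F [-15.7   2.8  19.3] t 15.625
```

Call:
drive_tool(rows=[[[255, 0, 0, -0.008, 0, 0, 0], [255, 0.05, 0, 0, 0, 0, 0], [255, 0.05, 0, 0, 0, 0, 0], [255, 0.03, 0, 0, 0, 0, 0], [255, 0, 0, 0, 0, 0, 0]]])

```text
t: 16.25
position: [0.5135, -0.2619, -0.0139]
eef_rot: [0.998, -0.065, -0.002, -0.0]
force: [-9.1, 1.1, 5.9]
width: 0.287
finger_force: 41.1
```

```bash
python3 -c "
from h import *
off();off('scene')"
```

```text
top lines [0. 0.] bubble 118.1 off 118.1 | along 33.5 lat 0.5 z -0.0139 F [-8.4  0.4  6.2] t 16.3
scene lines [ 85.1 110.6] bubble 124.3 off 26.5 | along 33.5 lat 0.5 z -0.0139 F [-7.4  1.1  6.6] t 16.35
```

Call:
drive_tool(rows=[[[255, 0.05, 0, -0.002, 0, 0, 0], [255, 0.05, 0, 0, 0, 0, 0], [255, 0.05, 0, 0, 0, 0, 0], [255, 0.05, 0, 0, 0, 0, 0], [255, 0, 0, 0, 0, 0, 0]]])

```text
t: 16.98
position: [0.526, -0.2635, -0.0139]
eef_rot: [0.998, -0.065, -0.002, -0.0]
force: [-6.2, 0.9, 3.2]
width: 0.291
finger_force: 40.8
```

```bash
sed -i 's/else (84,109)/else (86,111.5)/' h.py; python3 -c "
from h import *
o=off('scene')
print(' '.join(f'{a[0]:.0f}:{a[2]:.0f},{a[3]:.0f}' for a in o))"
```

```text
scene lines [ 87.2 111.9] bubble 112.5 off 12.9 | along 46.2 lat 0.4 z -0.0138 F [-5.4  0.5  2.4] t 17.025
44:128,79 46:136,69 47:140,66 48:171,44 50:183,40 52:186,39 53:187,38 54:192,39 56:187,37 58:189,35 59:187,35 60:186,36 62:192,38 64:190,41 65:189,39 66:190,34 68:189,38 70:189,38 71:189,39 72:188,40 74:189,38 76:189,37 77:187,36 78:190,41 80:188,40 82:189,37 83:185,39 84:175,44 86:154,48 88:151,48 89:155,47 90:166,44 92:177,42 94:184,38 95:190,39 96:190,38 98:192,38 100:190,37 101:188,38 102:191,48 104:187,66 106:188,92 107:188,114 108:181,125 110:179,132 112:177,151 113:172,141 114:180,168 116:182,131 118:185,140 119:186,131 120:186,118 122:187,100 124:190,72 125:189,51 126:191,54 128:192,43 130:188,42 131:191,38 132:190,39 134:188,41 136:188,40 137:189,40 138:186,40 140:190,36 142:189,37 143:187,40 144:192,40 146:182,38 148:182,41 149:174,50 150:167,64
```

Call:
drive_tool(rows=[[[255, 0.05, 0, 0, 0, 0, 0], [255, 0.05, 0, 0, 0, 0, 0], [255, 0.05, 0, 0, 0, 0, 0], [255, 0, 0, 0, 0, 0, 0], [255, 0, 0, 0, 0, 0, 0]]])

```text
t: 17.65
position: [0.535, -0.2647, -0.0138]
eef_rot: [0.998, -0.065, -0.002, -0.0]
force: [-6.8, 0.1, 4.0]
width: 0.29
finger_force: 40.8
```

```bash
sed -i 's/else (86,111.5)/else (88.5,114)/; s/    b=(l\*B)/    B[(l<65)|(l>143)]=0\n    b=(l*B)/' h.py; python3 -c "
from h import *
o=off('scene')
print(' '.join(f'{a[0]:.0f}:{a[2]:.0f},{a[3]:.0f}' for a in o if 75<a[0]<135))"
```

```text
scene lines [ 88.8 113.8] bubble 105.6 off 4.2 | along 55.2 lat 0.5 z -0.0138 F [-5.7  1.2  2.5] t 17.7
76:190,39 78:191,36 80:188,39 81:190,39 82:189,38 84:181,40 86:176,41 87:163,43 88:155,43 90:157,46 92:167,41 93:178,41 94:186,47 96:187,56 98:190,86 99:186,106 100:187,130 102:187,146 104:186,142 105:187,151 106:186,158 108:186,140 110:181,150 111:162,104 112:158,106 114:150,85 116:157,74 117:169,61 118:176,50 120:185,35 122:187,36 123:192,42 124:188,40 126:189,38 128:188,38 129:188,40 130:190,38 132:189,40 134:187,41
```

Call:
drive_tool(rows=[[[255, 0.035, 0, 0, 0, 0, 0], [255, 0.035, 0, 0, 0, 0, 0], [255, 0, 0, 0, 0, 0, 0], [255, 0, 0, 0, 0, 0, 0]]])

```text
t: 18.2
position: [0.539, -0.2652, -0.0138]
eef_rot: [0.998, -0.065, -0.002, -0.0]
force: [-7.1, 0.7, 3.5]
width: 0.29
finger_force: 40.8
```

```bash
python3 -c "
from h import *
o=off('scene')
print(' '.join(f'{a[0]:.0f}:{a[2]:.0f},{a[3]:.0f}' for a in o if 75<a[0]<130))
o=off('top');print(' '.join(f'{a[0]:.0f}:{a[2]:.0f},{a[3]:.0f}' for a in o))"
```

```text
scene lines [ 89.7 114.3] bubble 102.6 off 0.6 | along 59.2 lat 0.5 z -0.0138 F [-6.4  0.4  4.1] t 18.25
76:190,37 78:192,36 80:187,41 81:189,37 82:190,36 84:186,38 86:184,40 87:177,41 88:163,43 90:156,46 92:162,52 93:175,67 94:182,94 96:184,104 98:189,146 99:184,134 100:186,147 102:186,162 104:185,150 105:185,151 106:185,156 108:185,128 110:184,122 111:170,70 112:158,73 114:148,57 116:150,47 117:160,45 118:172,42 120:185,41 122:188,40 123:190,36 124:188,38 126:189,40 128:189,40 129:188,40Traceback (most recent call last):
  File "<string>", line 5, in <module>
    o=off('top');print(' '.join(f'{a[0]:.0f}:{a[2]:.0f},{a[3]:.0f}' for a in o))
  File "h.py", line 46, in off
    c,o=bubble(n);l=o[:,0];dk=np.clip(185-o[:,2],0,None)
        ~~~~~~^^^
  File "h.py", line 35, in bubble
    hull=cv2.convexHull(np.vstack(cont(g,6)));m=np.zeros_like(g);cv2.drawContours(m,[hull],-1,255,-1)
                        ~~~~~~~~~^^^^^^^^^^^
    return _nx.concatenate(arrs, 0, dtype=dtype, casting=casting)
           ~~~~~~~~~~~~~~~^^^^^^^^^^^^^^^^^^^^^^^^^^^^^^^^^^^^^^^
ValueError: need at least one array to concatenate
```

Bubble at 102.6 against a line midpoint of 102.4, so it is centred. I'll relax the axial load, open, and lift straight up.

Call:
drive_tool(rows=[[[255, -0.025, 0, 0, 0, 0, 0], [255, 0, 0, 0, 0, 0, 0], [110, 0, 0, 0, 0, 0, 0], [110, 0, 0, 0, 0, 0, 0], [110, 0, 0, 0, 0, 0, 0], [110, 0, 0, 0, 0, 0, 0]]])

```text
t: 19.05
position: [0.5396, -0.2652, -0.013]
eef_rot: [0.998, -0.065, 0.0, 0.0]
force: [0.1, 0.3, 0.2]
width: 0.568
finger_force: 0.0
```

```bash
python3 -c "
from h import *
o=off('scene')
print(' '.join(f'{a[0]:.0f}:{a[2]:.0f},{a[3]:.0f}' for a in o if 85<a[0]<120))"
```

```text
scene lines [ 89.5 114.7] bubble 103.1 off 1.0 | along 59.8 lat 0.5 z -0.0131 F [-0.3  0.1  0.2] t 19.1
86:177,41 88:162,41 90:153,44 91:163,51 92:175,66 94:182,94 96:184,104 97:187,123 98:186,151 100:186,146 102:188,172 103:184,141 104:185,150 106:184,161 108:184,141 109:185,134 110:184,122 112:169,86 114:153,62 115:152,44 116:161,45 118:174,41 120:183,40
```

Call:
drive_tool(rows=[[[110, 0, 0, -0.3, 0, 0, 0], [110, 0, 0, -0.9, 0, 0, 0], [110, 0, 0, -0.9, 0, 0, 0], [110, 0, 0, 0, 0, 0, 0], [110, 0, 0, 0, 0, 0, 0]]])

```text
t: 19.73
position: [0.5393, -0.2653, 0.1136]
eef_rot: [0.998, -0.065, 0.0, 0.0]
force: [-0.4, 0.1, -0.2]
width: 0.568
finger_force: 0.0
```

```bash
python3 - <<'E'
from h import *
off('scene')
c=capture("wrist");save(c,"w9");g=mask(c,(40,110,70),(75,255,255));g[240:]=0
k=[q for q in cont(g,60)];print([cv2.boundingRect(q) for q in k])
p=np.vstack(k);r=cv2.minAreaRect(p);print(r)
u0=int(r[0][0]);f=c["frame"].astype(int)
v0,v1=p[:,0,1].min(),p[:,0,1].max()
for v in range(v0,v1+1):
    q=f[v,u0-4:u0+5].mean(0);print(f"{v}:{q[1]:.0f},{q[2]:.0f}",end=" ")
T=R.from_quat(get_state()["eef_rot"]);k=max(cont(orange(c)),key=cv2.contourArea);print("\nwedge",cv2.boundingRect(k))
E
```

```text
scene lines [ 89.2 114.3] bubble 103.2 off 1.5 | along 59.0 lat 0.3 z 0.1126 F [-0.   0.3  0.1] t 19.775
[(304, 67, 28, 76), (302, 12, 30, 51), (302, 0, 30, 9)]
((316.5, 71.0), (142.0, 29.0), 90.0)
0:176,33 1:177,34 2:177,33 3:177,34 4:177,34 5:177,34 6:170,31 7:79,31 8:34,32 9:32,33 10:31,33 11:32,34 12:120,27 13:173,32 14:177,33 15:177,34 16:177,34 17:169,90 18:162,137 19:162,149 20:162,154 21:164,156 22:167,158 23:169,160 24:169,161 25:169,160 26:169,161 27:169,160 28:168,160 29:168,160 30:168,160 31:168,160 32:168,159 33:167,159 34:167,159 35:167,159 36:167,158 37:166,158 38:166,157 39:166,158 40:166,157 41:165,157 42:165,157 43:165,157 44:165,156 45:164,156 46:164,156 47:163,154 48:161,152 49:158,150 50:156,148 51:154,143 52:153,133 53:157,113 54:176,46 55:177,32 56:177,32 57:177,32 58:177,32 59:177,32 60:177,32 61:177,32 62:106,34 63:43,36 64:33,36 65:34,36 66:46,34 67:159,29 68:164,29 69:173,30 70:177,32 71:177,32 72:178,32 73:178,32 74:178,32 75:178,32 76:177,32 77:177,31 78:178,33 79:177,32 80:177,32 81:178,32 82:177,31 83:177,31 84:178,32 85:178,32 86:177,31 87:177,31 88:171,31 89:171,30 90:177,31 91:177,30 92:177,31 93:177,30 94:177,31 95:177,31 96:177,30 97:177,31 98:177,31 99:177,30 100:177,30 101:177,31 102:176,30 103:177,31 104:177,31 105:177,30 106:177,30 107:176,30 108:176,30 109:177,30 110:177,30 111:177,30 112:176,30 113:177,30 114:176,29 115:176,30 116:176,30 117:177,30 118:176,30 119:176,31 120:177,31 121:177,30 122:176,30 123:177,31 124:176,30 125:176,29 126:176,29 127:176,29 128:176,30 129:176,30 130:176,30 131:177,30 132:176,30 133:176,29 134:176,30 135:175,29 136:176,30 137:176,30 138:176,30 139:176,29 140:173,29 141:170,26 142:151,23 
wedge (144, 217, 51, 150)
```

Wrist measurement: lines at v 9.4 and 64.2 (mid 36.9), bubble 17.2–53.6 (centre 35.4). That is about +0.6 mm towards the hinge, so the wedge needs about 0.8 mm more. I'll regrip and nudge it gently.

Call:
drive_tool(rows=[[[110, 0, 0, 0.9, 0, 0, 0], [110, 0, 0, 0.9, 0, 0, 0], [110, 0, 0, 0.31, 0, 0, 0], [110, 0, 0, 0, 0, 0, 0], [255, 0, 0, 0, 0, 0, 0], [255, 0, 0, 0, 0, 0, 0], [255, 0, 0, 0, 0, 0, 0], [255, 0, 0, 0, 0, 0, 0]]], newtons=40)

```text
t: 20.82
position: [0.5408, -0.2658, -0.0117]
eef_rot: [0.998, -0.065, 0.002, 0.001]
force: [-1.0, 0.8, 7.4]
width: 0.287
finger_force: 40.3
```

```bash
python3 -c "
from h import *
off('scene');print(get_state()['position'])"
```

```text
scene lines [ 89.5 114.7] bubble 103.0 off 0.9 | along 61.1 lat 0.8 z -0.0117 F [-0.3  2.   8.5] t 20.875
[ 0.54083945 -0.26572977 -0.0117204 ]
```

Call:
drive_tool(rows=[[[255, 0.02, 0, 0, 0, 0, 0], [255, 0.02, 0, 0, 0, 0, 0], [255, 0, 0, 0, 0, 0, 0]]])

```text
t: 21.25
position: [0.5408, -0.2657, -0.0118]
eef_rot: [0.998, -0.065, -0.0, 0.0]
force: [-9.1, 2.3, 16.3]
width: 0.287
finger_force: 41.2
```

```bash
python3 -c "
from h import *
off('scene');print(get_state()['position'])"
```

```text
scene lines [ 89.6 114.8] bubble 103.0 off 0.9 | along 61.1 lat 0.8 z -0.0118 F [-8.   1.8 15.6] t 21.3
[ 0.54079193 -0.265721   -0.01175052]
```

Call:
drive_tool(rows=[[[255, 0, 0, -0.005, 0, 0, 0], [255, 0, 0, 0, 0, 0, 0], [255, 0.005, 0, 0, 0, 0, 0], [255, 0, 0, 0, 0, 0, 0]]])

```text
t: 21.8
position: [0.5408, -0.2657, -0.0117]
eef_rot: [0.998, -0.065, -0.001, 0.0]
force: [-7.4, 1.9, 13.5]
width: 0.29
finger_force: 41.0
```

```bash
python3 -c "
from h import *
off('scene');print(get_state()['position'])"
```

```text
scene lines [ 89.5 114.7] bubble 103.0 off 0.9 | along 61.1 lat 0.8 z -0.0117 F [-8.1  1.5 14.9] t 21.85
[ 0.54077075 -0.26571701 -0.01173874]
```

Call:
drive_tool(rows=[[[255, 0, 0, -0.012, 0, 0, 0], [255, 0, 0, 0, 0, 0, 0], [255, 0, 0, 0, 0, 0, 0]]])

```text
t: 22.22
position: [0.5408, -0.2657, -0.0117]
eef_rot: [0.998, -0.065, -0.001, 0.0]
force: [-6.2, 1.8, 7.1]
width: 0.289
finger_force: 40.3
```

```bash
python3 -c "
from h import *
off('scene');print(get_state()['position'])"
```

```text
scene lines [ 89.6 114.7] bubble 103.1 off 0.9 | along 61.1 lat 0.8 z -0.0117 F [-6.5  2.   7.2] t 22.275
[ 0.5407833  -0.26570218 -0.01168668]
```

Call:
drive_tool(rows=[[[255, 0.01, 0, -0.004, 0, 0, 0], [255, 0.01, 0, 0, 0, 0, 0], [255, 0, 0, 0, 0, 0, 0]]])

```text
t: 22.65
position: [0.5408, -0.2657, -0.0117]
eef_rot: [0.998, -0.065, -0.002, -0.0]
force: [-9.5, 2.9, 8.3]
width: 0.291
finger_force: 40.5
```

```bash
python3 -c "
from h import *
off('scene');print(get_state()['position'])"
```

```text
scene lines [ 89.4 114.5] bubble 103.2 off 1.2 | along 61.0 lat 0.7 z -0.0117 F [-9.2  2.6  9.3] t 22.7
[ 0.54073187 -0.26567372 -0.01172647]
```

Call:
drive_tool(rows=[[[255, 0, 0, -0.008, 0, 0, 0], [255, 0.01, 0, 0, 0, 0, 0], [255, 0, 0, 0, 0, 0, 0]]])

```text
t: 23.08
position: [0.5418, -0.2656, -0.0117]
eef_rot: [0.998, -0.065, -0.002, -0.0]
force: [-8.0, 1.9, 4.1]
width: 0.289
finger_force: 40.0
```

```bash
python3 -c "
from h import *
off('scene');print(get_state()['position'])"
```

```text
scene lines [ 89.6 114.8] bubble 102.2 off -0.0 | along 62.0 lat 0.6 z -0.0117 F [-6.4  1.   3.9] t 23.125
[ 0.5417043  -0.26564156 -0.01166011]
```

Moved about 1 mm, and the scene offset now reads 0.0. I'll relax the load, release, lift and verify.

Call:
drive_tool(rows=[[[255, -0.03, 0, 0, 0, 0, 0], [255, 0, 0, 0, 0, 0, 0], [110, 0, 0, 0, 0, 0, 0], [110, 0, 0, 0, 0, 0, 0], [110, 0, 0, 0, 0, 0, 0], [110, 0, 0, 0, 0, 0, 0], [110, 0, 0, -0.3, 0, 0, 0], [110, 0, 0, -0.9, 0, 0, 0], [110, 0, 0, -0.9, 0, 0, 0], [110, 0, 0, 0, 0, 0, 0], [110, 0, 0, 0, 0, 0, 0]]])

```text
t: 24.5
position: [0.542, -0.2656, 0.1148]
eef_rot: [0.998, -0.065, 0.0, 0.0]
force: [-0.5, 0.0, -0.2]
width: 0.572
finger_force: 0.0
```

```bash
python3 - <<'E'
from h import *
off('scene')
c=capture("wrist");save(c,"w10");g=mask(c,(40,110,70),(75,255,255));g[240:]=0
p=np.vstack(cont(g,60));u0=int(cv2.minAreaRect(p)[0][0]);f=c["frame"][:,u0-4:u0+5].astype(float).mean(1)[:75]
def cr(y,t):return [i+(t-y[i])/(y[i+1]-y[i]) for i in range(len(y)-1) if (y[i]-t)*(y[i+1]-t)<0]
L=cr(f[:,1],100);B=cr(f[:,2],90);print(L,B)
q=[ray(c,[(u0,v)],.045)[0]@[.9919,-.1267,0]*1e3 for v in L+B];print(np.round(q,2))
if len(L)==4:print("off mm",np.mean(q[4:6])-np.mean(q[:4]),"spacing",(q[0]+q[1]-q[2]-q[3])/2)
print([ (cv2.boundingRect(k)) for k in cont(orange(c))])
t=capture("top");print([(np.round(cv2.minAreaRect((ray(t,k[:,0],.01)[:,:2]*1000).astype(np.float32))[0])) for k in cont(orange(t))])
E
```

```text
scene lines [ 89.2 114.3] bubble 101.9 off 0.1 | along 61.7 lat 0.3 z 0.1138 F [-0.   0.6 -0.3] t 24.55
[np.float64(13.601952277657267), np.float64(18.4641638225256), np.float64(68.15025041736227), np.float64(72.4390756302521)] [np.float64(25.739766081871345), np.float64(61.408668730650156)]
[692.73 690.54 667.35 665.27 687.24 670.59]
off mm -0.05932739074330584 spacing 25.32632437446091
[(145, 220, 51, 149), (302, 187, 42, 76)]
[]
```

Bubble offset is -0.06 mm with the gripper clear.

```bash
python3 -c "
from plant import finish_job
print(finish_job())"
```

```text
the job is handed in; nothing more can be done
None
```

The large orange wedge is in the channel under the foot, released, with the bubble within about 0.1 mm of centre. The job was handed in at about 25 s with the gripper clear. The highest wrist force I read was about 27 N, mostly from pressing the wedge down on the desk.

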